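# Snug the screw clamp on the parcel

### The job

A parcel's freshly glued label has to be held down while it sets. Of the two screw clamps on the table, find the one with the brown parcel in it and turn its bar handle clockwise (seen from above) until the foot meets the parcel, then go on gently until the sprung foot is pushed about half-way in: snug, never squeezed all the way in. Let go of the handle and leave the other clamp, the one with the letters, as it is.

Things in the scene. Friction and masses are not known exactly. Their poses are not given: they have to be found in the camera images.
- clamp_grip (a point): Centre of the level wooden bar handle of the right clamp (brown parcel in it): 116 mm long (x axis), 16 wide (y), 20 high (z up), about 195 mm above the table, on a 13 mm upright screw, 45 mm free below it to the clamp's beam. Clockwise from above tightens; each radian lowers handle and foot 8 mm. Screw stiff, 0.18 N m plus 0.014 per mm the foot is in; it stays where left.
- clamp_foot (a joint): How far that clamp's sprung foot is pushed up into the screw's collar, m: 0 hanging free, 0.010 all the way in; 1.8 N per mm. The foot is a 48 mm disc with black rubber sole on a yellow stem, straight below the handle; it does not turn. 12 mm of yellow shows when free, 7 mm when half-way in. At the start it hangs 1 to 7 mm above the parcel.
- parcel_center (a point): Centre of the brown string-tied parcel, 85 x 110 x 55 mm (long side y, z up), loose under the foot on the clamp's grey base (130 x 210 x 12 mm, fixed to the table). Over it a 204 x 34 mm cross beam, top 146 mm above the table, on two posts of 18 mm, 168 mm apart, whose nuts reach 154 mm.
- other_grip (a point): Centre of the same bar handle on the other clamp, which holds a bundle of white letters and otherwise looks the same. Not to be turned.

How it is judged:
By the outcome, as a careful person would: the job done as asked, in the order asked, and still so for the second after the job is handed in, with the robot touching nothing.
It also fails if it takes over 38 s, if anything falls off the work surface, if the arm or the gripper's body presses on something with over 40 N, if the wrist force passes 120 N, or if a joint passes its speed limit or range.

### The arm

A 6-joint arm with a two-finger parallel gripper is mounted at the origin on a cart in front of the work surface, level with it; the furniture and walls round the work are solid. World frame = base frame: x ahead of the robot, y to its left, z up, the work surface at z = 0. Lengths are in m, angles in rad, forces in N, time in s.
With the tool pointing down it reaches from about 0.425 to 0.95 m from the base axis. Payload 3.5 kg.
Tool frame: the origin (TCP) lies at the very end of the fingers, on their centre line; the grasp point (between the pads) lies ctrl.grip_point_offset behind it (ctrl.grip_point_offset is the distance from the TCP to the grasp point, in m); z points along the fingers, y is the direction in which the jaws open and shut (so a half turn about z gives the same grasp; the last joint's range is limited). The gripper opens to 85 mm and grips with 20 to 120 N. Pads are 22 mm wide; open, the fingers measure 114 mm over their backs; the gripper's body (76 mm by 85 mm) begins 54 mm behind the grasp point. The pads swing forward as they close: fully open they stand 13 mm farther back than shut.
Start: joints at [-1.37, 0.286, 1.577, -0, 1.279, -0.15], TCP at [0.232, -0.634, 0.231] pointing down, gripper open.
Joint ranges: [-2.77, 2.77], [-0.9, 2.22], [0.21, 2.48], [-1.53, 4.67], [0.24, 2.81], [-2.84, 2.84]. Speed limits (rad/s): [2.79, 2.79, 3.14, 3.14, 3.14, 3.14].

### API

Orientations are given as a unit quaternion [x, y, z, w].
In Python, from plant import telemetry, imaging, ticket, finder, ctrl gives the robot as it stands. The module is installed in compiled form; this text tells all that it offers.
- The arm moves only by the shell command python3 -m crank 'ROWS' [FORCE]. ROWS is JSON, a list of rows, each a list of 7 numbers: the shift along the tool's x, y, z scaled (see below), then the turn, a rotation vector about the tool's x, y, z scaled (see below), then the opening, from 0 (shut) to 1 (fully open). A call has 1 to 12 rows; each row is the pose to reach, as a shift and turn from the pose commanded when the call began, along the tool's axes at that moment; what a row does not reach only later rows make up. The controller multiplies each number of a shift by 0.15 m and each number of a turn by 90 degrees. A row lasts 1/10 s, in which the tool goes at most 50 mm and 8.59 degrees, less where a joint would pass 70% of its speed; a pose out of reach is approached as far as the arm can. A call with a number of a shift or a turn outside -1 to 1 is refused whole. A call with a gripper value outside its range is refused whole. The fingers move at their own pace and stop on an object; FORCE is the grip in N (left out, the last holds). Time passes only in rows, so rows that repeat a pose let the fingers close. It gives the time, the measured TCP pose, the force and the opening at its end, in the units of the state.
- telemetry.get_state(): the state, without advancing time (a new reading comes with each control period).
- imaging.read_camera(name): name is "scene" or "side" or "wrist"; returns a dict with "pixels" (420x560x3 uint8, red, green, blue), "vfov" (degrees; the focal length in pixels is half the picture's height over the tangent of half this angle, whatever the lens; pixels are square), "cx", "cy" (the principal point, pixels), "distortion" ([k1, k2, p1, p2, k3] as OpenCV has them; the pictures are not rectified), "rvec" (rotation vector, rad) and "tvec" (3), from world to camera coordinates, as OpenCV has them. Camera axes: x right, y down, z forward; pixel columns grow to the right and rows downward; lengths in m; the calibration is good to about 2 mm. A picture is of the moment at which its call begins. There is no depth.
- ticket.sign_off(): hands the job in, once; it reports no verdict.
Trained networks look in a picture, given as the dict that the camera call returned (one of the last four; its "shot" number tells which), for a name from the list of things; names that differ only in an ending like _2 or _b are one class to them, and where a whole thing is asked for, a point or a joint stands for the part that bears it (a point fixed in the world has none). Each returns a list of dicts, best first, with "confidence" (0 to 1); they miss things now and then, are a little off and sometimes report something else, mostly with a low value. They report only what shows in the picture. A call takes as long as a camera call.
- finder.masks_of(label, picture): "pixels" (420x560 bool, what is visible of it) and "extent" ([left, top, right, bottom] in pixels, round what is visible of it).
- finder.pinpoint(label, picture): "location" ([row, column] in pixels: a listed point, or the origin of a listed thing).
The state is a dict: "time": time; "qpos": joint angles; "dq": joint speeds; "joint_efforts": joint torques, N m; "eef_pos": TCP position; "tcp_rot": TCP orientation; "contact_force": force on the tool from outside, world axes, zero at the start; "wrist_torque": the same for the moment, N m; "opening": opening from 0.0 (shut) to 1.0 (fully open).
Only numpy, scipy, OpenCV 4.12 (cv2) and the standard library are available. Lean on these libraries where they do the work, as an engineer would, in place of code of your own. Each camera call takes 0.05 s, during which the arm holds its last target.

## Working session

There is one attempt and no reset: what is moved stays moved. The work goes in short steps, Python scripts to look and compute and a shell command to move; the robot and the scene stay as the last step left them, time stands still between calls to the robot, and variables do not carry over. Pictures are saved under pics/ and viewed, and the job is handed in when it is done.

```bash
mkdir -p pics; cat > h.py <<'E'
import numpy as np, cv2
from plant import telemetry, imaging, ticket, finder, ctrl
def K(p):
    f=210/np.tan(np.radians(p['vfov']/2)); return np.array([[f,0,p['cx']],[0,f,p['cy']],[0,0,1.]])
def ray(p,rc):
    u=cv2.undistortPoints(np.array([[[rc[1],rc[0]]]],float),K(p),np.array(p['distortion'],float))[0,0]
    R=cv2.Rodrigues(np.array(p['rvec'],float))[0]; t=np.array(p['tvec'],float).ravel()
    d=R.T@np.array([u[0],u[1],1]); return -R.T@t, d/np.linalg.norm(d)
def tri(rs):
    A=0;b=0
    for o,d in rs:
        M=np.eye(3)-np.outer(d,d);A=A+M;b=b+M@o
    return np.linalg.solve(A,b)
def proj(p,X):
    return cv2.projectPoints(np.array(X,float).reshape(-1,1,3),np.array(p['rvec'],float),np.array(p['tvec'],float),K(p),np.array(p['distortion'],float))[0][:,0]
def onz(p,rc,z):
    o,d=ray(p,rc); return o+d*(z-o[2])/d[2]
def save(p,n): cv2.imwrite('pics/'+n,p['pixels'][:,:,::-1])
E
python3 - <<'E'
from h import *
s=telemetry.get_state(); print(s, ctrl.grip_point_offset)
for c in ['scene','side','wrist']:
    p=imaging.read_camera(c); save(p,c+'0.png')
    for l in ['clamp_grip','other_grip','parcel_center']:
        for d in finder.pinpoint(l,p): print(c,l,d, onz(p,d['location'],.195 if 'grip' in l else .04).round(3))
E
```

```text
{'time': 0.0, 'qpos': array([-1.37000547e+00,  2.87163866e-01,  1.57819484e+00, -6.44435472e-06,
        1.27861968e+00, -1.50042622e-01]), 'dq': array([ 3.75411003e-04, -6.77497814e-05, -2.44193861e-04, -1.33012442e-03,
        7.48504690e-04,  1.23397649e-03]), 'joint_efforts': array([ 2.54361294e-04, -4.05980980e+01, -2.92624658e+01, -1.35011492e-04,
        5.89473973e-03, -1.56809701e-06]), 'eef_pos': array([ 0.23184866, -0.63322004,  0.22993874]), 'tcp_rot': array([ 9.84653033e-01,  1.74519289e-01, -3.33481349e-05, -1.19240163e-03]), 'contact_force': array([ 0.31878888,  0.67296171, -0.80627647]), 'wrist_torque': array([ 0.01043088,  0.03401622, -0.03705017]), 'opening': 1.0026153248177971} 0.0187
scene clamp_grip {'location': [163.0, 351.7], 'confidence': 0.66} [ 0.508 -0.207  0.195]
scene other_grip {'location': [224.8, 207.0], 'confidence': 0.7} [0.562 0.185 0.195]
scene parcel_center {'location': [222.1, 345.9], 'confidence': 0.92} [ 0.508 -0.207  0.04 ]
scene parcel_center {'location': [161.1, 349.4], 'confidence': 0.69} [ 0.698 -0.554  0.04 ]
side clamp_grip {'location': [244.5, 253.6], 'confidence': 0.57} [ 0.511 -0.199  0.195]
side other_grip {'location': [136.3, 268.1], 'confidence': 0.71} [0.549 0.203 0.195]
side parcel_center {'location': [322.8, 255.0], 'confidence': 0.58} [ 0.506 -0.196  0.04 ]
```

View pics/scene0.png

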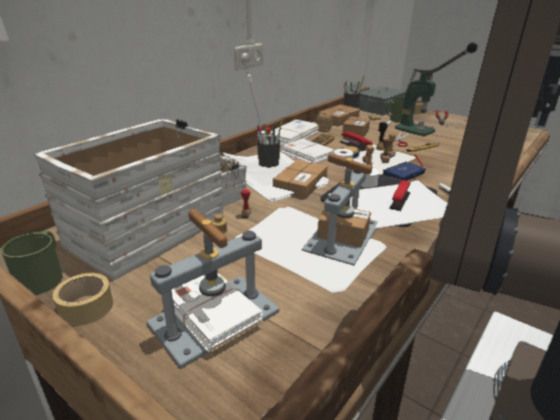

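View pics/side0.png

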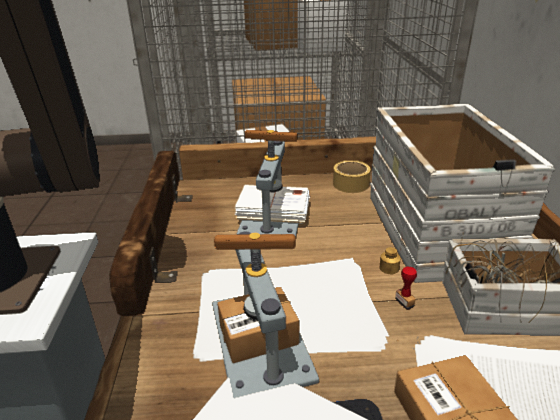

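View pics/wrist0.png

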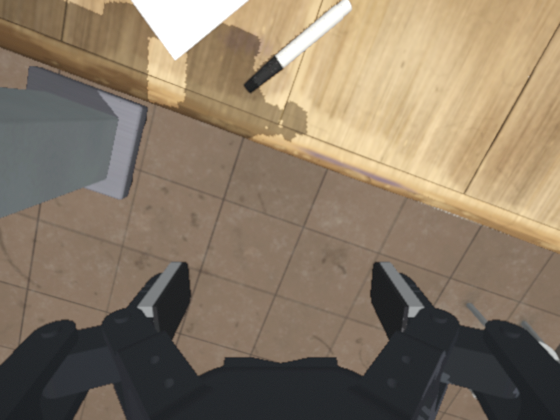

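The parcel clamp is the right-hand one: its handle is at scene (352,163) and side (254,243). The letters clamp is at scene (207,225). Next I'll measure the handle's ends and heading.

```bash
python3 - <<'E'
from h import *
P={c:imaging.read_camera(c) for c in ['scene','side']}
pt={}
for c,p in P.items():
    d=finder.pinpoint('clamp_grip',p)
    e=[x for x in d]; print(c,e); 
    # pick right clamp
    e=min(e,key=lambda x:np.hypot(*(onz(p,x['location'],.195)[:2]-[.508,-.203])))
    pt[c]=e['location']
    for m in finder.masks_of('clamp_grip',p)[:3]: print(c,m['confidence'],m['extent'],m['pixels'].sum())
    r,k=map(int,e['location'])
    im=p['pixels'][max(0,r-60):r+120,k-75:k+75,::-1]
    cv2.imwrite('pics/crop_%s.png'%c,cv2.resize(im,None,fx=3.3,fy=3.3,interpolation=cv2.INTER_CUBIC))
    print(c,'origin',r-60,k-75, 'cam',ray(p,(0,0))[0].round(2))
X=tri([ray(P[c],pt[c]) for c in P]); print(X)
for c in P: print(c, proj(P[c],[X,X+[.058,0,0],X-[.058,0,0]]).round(1))
E
```

```text
scene [{'location': [165.5, 348.4], 'confidence': 0.9}]
scene 0.7 [329.1, 153.7, 371.3, 172.8] 421
scene origin 105 273 cam [0.09 0.59 0.56]
side [{'location': [239.4, 256.4], 'confidence': 0.97}]
side 0.91 [215.2, 233.9, 294.6, 249.8] 1183
side origin 179 181 cam [ 0.52 -0.74  0.58]
[ 0.51150446 -0.19101652  0.19545007]
scene [[346.9 164.6]
 [325.1 158.4]
 [370.3 171.3]]
side [[254.1 240.8]
 [294.3 238.7]
 [213.6 243. ]]
```

View pics/crop_side.png

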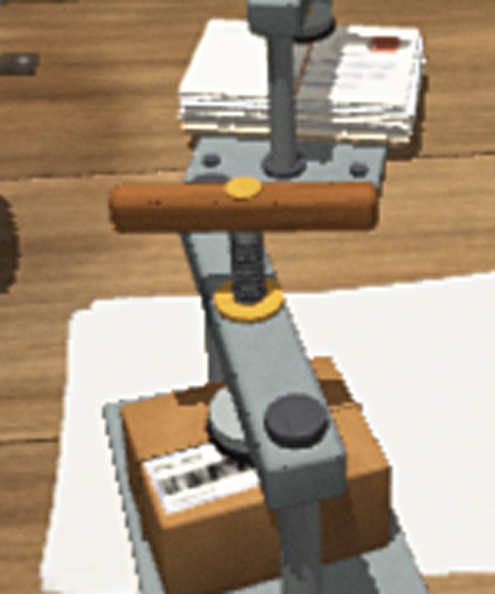

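View pics/crop_scene.png

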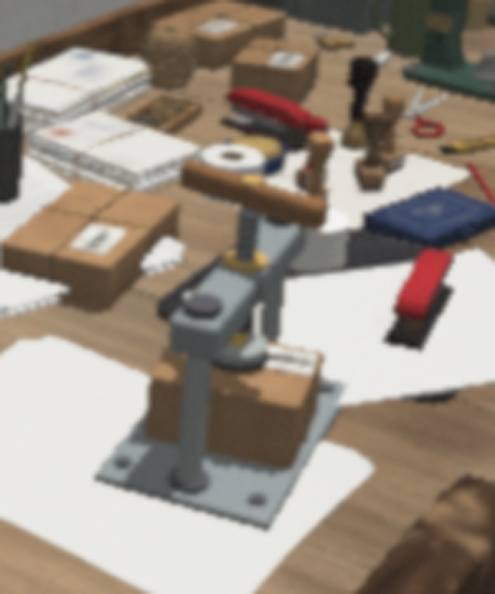

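```bash
python3 - <<'E'
from h import *
P={c:imaging.read_camera(c) for c in ['scene','side']}
from scipy.optimize import least_squares
obs={'side':np.array([[215.5,241.7],[295,241.4]]),'scene':np.array([[371,168.6],[329.3,157.6]])}
def ends(q):
    x,y,z,a=q; d=.057*np.array([np.cos(a),np.sin(a),0]); c=np.array([x,y,z]); return [c-d,c+d]
f=lambda q:np.concatenate([(proj(P[c],ends(q))-obs[c]).ravel() for c in obs])
r=least_squares(f,[.51,-.195,.195,0]); print(r.x,np.degrees(r.x[3]),r.fun.round(1))
for c in P: 
  d=finder.pinpoint('clamp_grip',P[c])[:1]; print(c,d)
  for z in (.19,.195,.2): print(onz(P[c],d[0]['location'],z).round(4))
E
```

```text
[ 0.51216671 -0.19826345  0.19859062 -0.08031759] -4.60185873598947 [-0.9  0.5 -0.2  0.3 -0.7  0.7 -1.2 -1.8]
scene [{'location': [163.9, 347.5], 'confidence': 0.69}]
[ 0.5189 -0.2073  0.19  ]
[ 0.5132 -0.1966  0.195 ]
[ 0.5074 -0.1858  0.2   ]
side [{'location': [240.3, 252.0], 'confidence': 0.94}]
[ 0.5083 -0.1816  0.19  ]
[ 0.5085 -0.1888  0.195 ]
[ 0.5086 -0.196   0.2   ]
```

```bash
python3 - <<'E'
from h import *
for c in ['scene','side']:
    p=imaging.read_camera(c)
    print(c,proj(p,[[0,0,0],[0,0,.2],[0,0,.4],[0.1,-.3,.6],[.232,-.633,.4]]).round(0).tolist())
E
```

```text
scene [[576.0, 414.0], [631.0, 309.0], [717.0, 157.0], [680.0, -62.0], [557.0, 55.0]]
side [[-6.0, 281.0], [-45.0, 191.0], [-96.0, 74.0], [-343.0, -103.0], [-589.0, 544.0]]
```

```bash
python3 -m crank '[[0,0,-0.467,0,0,0,1],[0.3,-0.23,-0.467,0,0,0,1],[0.6,-0.46,-0.467,0,0,0,1],[0.91,-0.7,-0.467,0,0,0,1],[0.91,-0.7,-0.467,0,0,0,1]]' 60
```

```text
time: 1.7
eef_pos: [0.3258, -0.4855, 0.3022]
tcp_rot: [0.984, 0.176, 0.001, 0.0]
contact_force: [-0.0, -0.4, -0.9]
opening: 0.995
```

```bash
python3 - <<'E'
from h import *
a=[imaging.read_camera(c) for c in ['scene','side']]
cv2.imwrite('pics/pair1.png',cv2.resize(np.hstack([x['pixels'] for x in a])[:,:,::-1],(800,300)))
E
```

```text
(no output)
```

View pics/pair1.png

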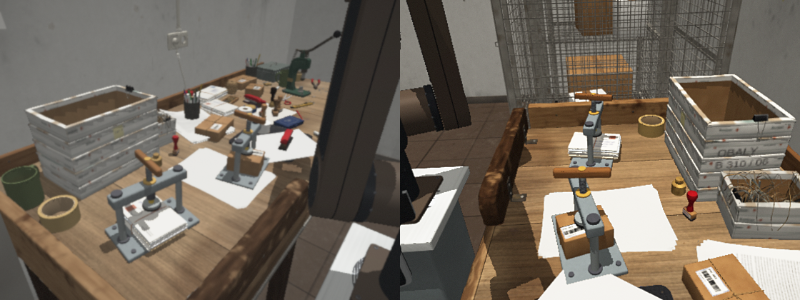

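```bash
python3 - <<'E'
from h import *
a=[imaging.read_camera(c) for c in ['scene','side']]
r1=ray(a[0],(250,525)); r2=ray(a[1],(160,35))
X=tri([r1,r2]);print(X,[np.linalg.norm(np.cross(X-o,d)) for o,d in (r1,r2)])
r1=ray(a[0],(150,480)); 
for row in(60,100,150):
  r2=ray(a[1],(row,60));X=tri([r1,r2]);print(X,[np.linalg.norm(np.cross(X-o,d)) for o,d in (r1,r2)])
E
```

```text
[0.12948525 0.02356867 0.24346864] [np.float64(0.006591860720221308), np.float64(0.006591860720221207)]
[0.1917291  0.10008632 0.39266817] [np.float64(3.493660436857655e-05), np.float64(3.493660436854324e-05)]
[ 0.21512611 -0.00588829  0.35539788] [np.float64(0.002218512265929124), np.float64(0.002218512265929052)]
[ 0.23929791 -0.11502161  0.31703309] [np.float64(0.004533020411918269), np.float64(0.004533020411918264)]
```

```bash
python3 - <<'E'
from h import *
for c in ['scene','side']:
    p=imaging.read_camera(c); a=cv2.imread(f'pics/{c}0.png'); d=np.abs(a.astype(int)-p['pixels'][:,:,::-1]).max(2)>30
    print(c,d.sum())
    cv2.imwrite(f'pics/d_{c}.png',d.astype(np.uint8)*255); save(p,c+'1.png')
a=[cv2.imread(f'pics/d_{c}.png') for c in('scene','side')]
b=[cv2.imread(f'pics/{c}1.png') for c in('scene','side')]
cv2.imwrite('pics/dd.png',cv2.resize(np.vstack([np.hstack(a),np.hstack(b)]),(800,600)))
E
```

```text
scene 10515
side 14653
```

View pics/dd.png

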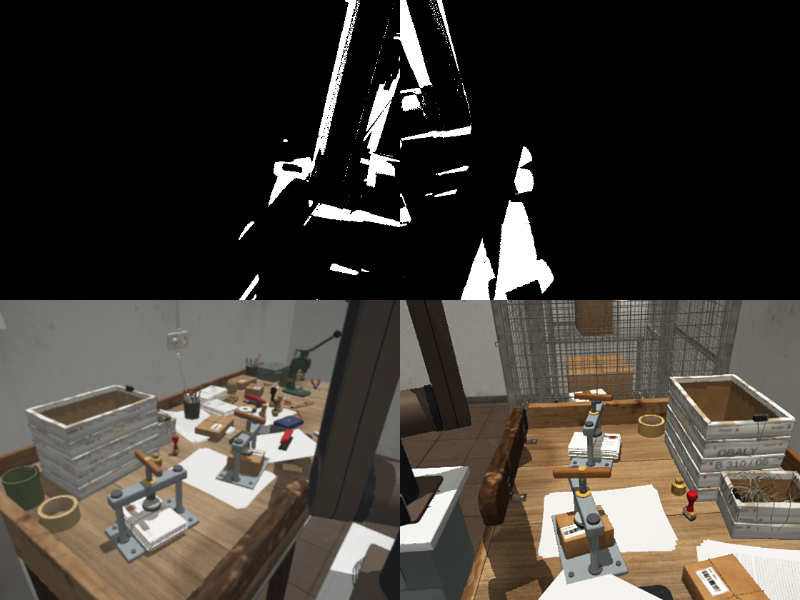

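```bash
python3 -m crank '[[0.3,-0.23,0,0,0,0,1],[0.6,-0.46,0,0,0,0,1],[0.91,-0.69,0,0,0,0,1]]'; python3 -m crank '[[0.3,-0.23,0,0,0,-0.09,1],[0.6,-0.46,0,0,0,-0.18,1],[0.91,-0.69,0,0,0,-0.27,1],[0.91,-0.69,0,0,0,-0.36,1],[0.91,-0.69,0,0,0,-0.45,1],[0.91,-0.69,0,0,0,-0.54,1],[0.91,-0.69,0,0,0,-0.63,1],[0.91,-0.69,0,0,0,-0.72,1],[0.91,-0.69,0,0,0,-0.81,1],[0.91,-0.69,0,0,0,-0.9,1]]'; python3 -m crank '[[0,0,0,0,0,-0.09,1],[0,0,0,0,0,-0.18,1],[0,0,0,0,0,-0.27,1],[0,0,0,0,0,-0.36,1],[0,0,0,0,0,-0.45,1],[0,0,0,0,0,-0.54,1],[0,0,0,0,0,-0.63,1],[0,0,0,0,0,-0.72,1],[0,0,0,0,0,-0.81,1],[0,0,0,0,0,-0.83,1],[0,0,0,0,0,-0.83,1]]'
python3 - <<'E'
from h import *
s=telemetry.get_state(); print(s['qpos'],s['eef_pos'],s['tcp_rot'],s['contact_force'])
p=imaging.read_camera('wrist'); save(p,'wrist2.png')
print(finder.pinpoint('clamp_grip',p),ray(p,(0,0))[0])
print(proj(p,[[.511,-.196,.197],[.511+.057,-.196-.0046,.197],[.511-.057,-.196+.0046,.197]]))
E
```

```text
time: 2.3
eef_pos: [0.4049, -0.3624, 0.3011]
tcp_rot: [0.985, 0.173, -0.0, -0.0]
contact_force: [0.6, -0.6, 0.9]
opening: 1.003
time: 3.3
eef_pos: [0.4976, -0.2195, 0.3011]
tcp_rot: [0.634, 0.773, -0.0, -0.0]
contact_force: [0.2, -0.8, -0.1]
opening: 1.001
time: 4.4
eef_pos: [0.4976, -0.2194, 0.3011]
tcp_rot: [0.038, 0.999, 0.0, -0.0]
contact_force: [0.3, 0.4, -0.0]
opening: 1.002
[-6.01801307e-01 -5.17076225e-02  1.81962823e+00 -1.68210849e-04
  1.37415743e+00 -2.09712941e+00] [ 0.49758208 -0.2193772   0.3010827 ] [ 3.77087164e-02  9.99288741e-01  6.00477184e-05 -2.49194338e-04] [ 0.33531443  0.43711118 -0.02701551]
[{'location': [222.6, 308.3], 'confidence': 0.74}] [ 0.42401249 -0.21417117  0.44409341]
[[309.42314935 219.14612688]
 [307.39377181 279.19738286]
 [311.76220112 150.91901042]]
```

View pics/wrist2.png

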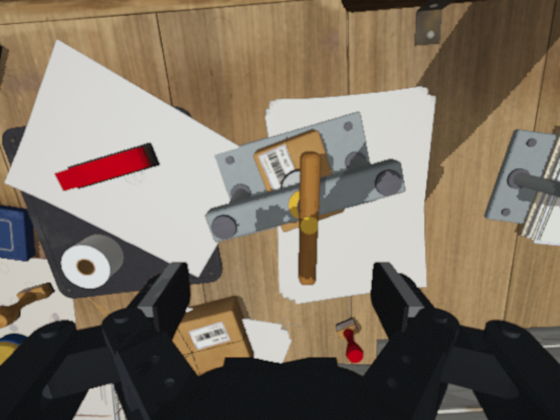

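The wrist view shows the parcel clamp's bar running from (310,155) to (307,282), with its hub near (308,224). That matches the fit to about 3 mm. I'll centre over it and lower.

```bash
python3 -m crank '[[-0.1,0.16,0.1,0,0,0,1],[-0.1,0.16,0.35,0,0,0,1],[-0.1,0.16,0.6,0,0,0,1],[-0.1,0.16,0.8,0,0,0,1],[-0.1,0.16,0.8,0,0,0,1]]'
python3 - <<'E'
from h import *
s=telemetry.get_state(); print(s['eef_pos'],s['contact_force'])
p=imaging.read_camera('wrist'); save(p,'wrist3.png')
q=imaging.read_camera('side'); save(q,'side3.png')
E
```

```text
time: 5.0
eef_pos: [0.5114, -0.1937, 0.1759]
tcp_rot: [0.037, 0.999, 0.003, -0.005]
contact_force: [0.3, 0.3, -0.2]
opening: 1.001
[ 0.51142584 -0.19373007  0.17589695] [ 0.2843131   0.29803774 -0.18171819]
```

View pics/wrist3.png

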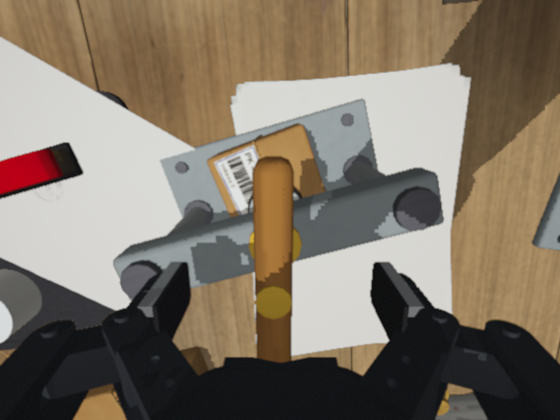

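View pics/side3.png

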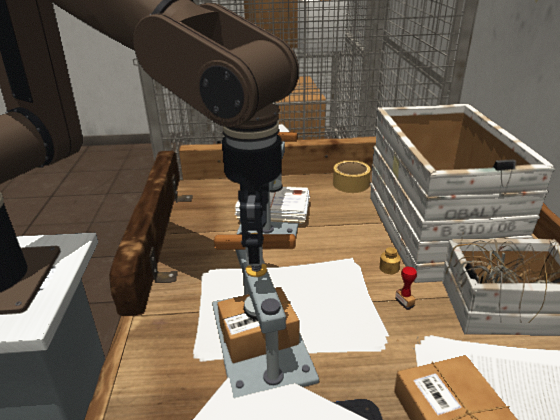

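```bash
python3 - <<'E'
from h import *
for i in range(3):
    p=imaging.read_camera('wrist');s=telemetry.get_state()
    g=finder.pinpoint('clamp_grip',p); print(s['eef_pos'].round(4),g[:1], onz(p,g[0]['location'],.197).round(4) if g else '', proj(p,s['eef_pos']).round(0), p['cx'])
E
```

```text
[ 0.5153 -0.196   0.1832] [{'location': [276.4, 278.7], 'confidence': 0.83}] [ 0.5128 -0.1965  0.197 ] [[280. 267.]] 280.11759089573894
[ 0.5158 -0.1962  0.1842] [{'location': [274.5, 277.4], 'confidence': 0.74}] [ 0.5143 -0.1978  0.197 ] [[281. 264.]] 280.11759089573894
[ 0.5155 -0.1959  0.1837] [{'location': [271.1, 277.3], 'confidence': 0.74}] [ 0.5125 -0.1975  0.197 ] [[281. 263.]] 280.11759089573894
```

```bash
python3 -m crank '[[0.015,-0.01,0.02,0,0,0,1],[0.015,-0.01,0.02,0,0,0,0.3],[0.015,-0.01,0.02,0,0,0,0.1],[0.015,-0.01,0.02,0,0,0,0],[0.015,-0.01,0.02,0,0,0,0],[0.015,-0.01,0.02,0,0,0,0],[0.015,-0.01,0.02,0,0,0,0]]' 60
python3 - <<'E'
from h import *
s=telemetry.get_state(); print(s['eef_pos'],s['contact_force'],s['wrist_torque'],s['opening'],s['tcp_rot'])
p=imaging.read_camera('wrist'); save(p,'wrist4.png')
E
```

```text
time: 6.1
eef_pos: [0.5121, -0.1968, 0.1786]
tcp_rot: [0.037, 0.999, -0.0, 0.0]
contact_force: [-0.3, -0.1, -0.2]
opening: 0.175
[ 0.51205946 -0.19683035  0.17856906] [-0.31415404 -0.07417551 -0.24819634] [-0.15163933  0.10962493 -0.06178604] 0.17546348945466383 [ 3.67128237e-02  9.99325790e-01 -3.63719634e-04  2.95270744e-05]
```

View pics/wrist4.png

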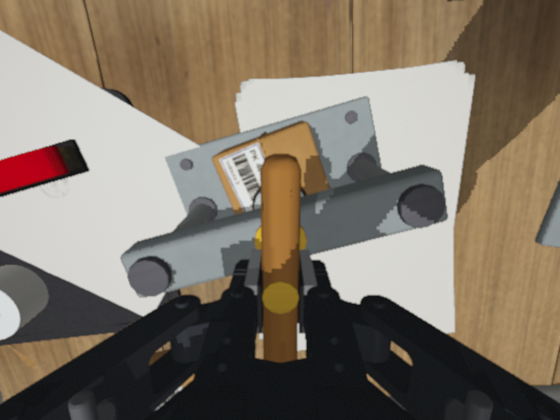

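```bash
cat > r.py <<'E'
from plant import telemetry
s=telemetry.get_state(); print('  t',round(s['time'],2),'F',s['contact_force'].round(1),'T',s['wrist_torque'].round(3),'rot',s['tcp_rot'].round(4),'q6',s['qpos'][5].round(3),s['joint_efforts'][5].round(3),'z',s['eef_pos'].round(4))
E
python3 -m crank '[[0,0,0.005,0,0,0.055,0],[0,0,0.0095,0,0,0.11,0]]' >/dev/null; python3 r.py
python3 -m crank '[[0,0,0.005,0,0,0.055,0],[0,0,0.0095,0,0,0.11,0]]' >/dev/null; python3 r.py
python3 -m crank '[[0,0,0.0,0,0,0.0,0]]' >/dev/null; python3 r.py
```

```text
t 6.35 F [-0.2 -2.1  0.7] T [-0.215  0.128  0.189] rot [ 1.240e-01  9.923e-01 -6.000e-04  1.000e-04] q6 -1.873 -0.305 z [ 0.512  -0.197   0.1772]
  t 6.55 F [-1.1 -1.8  0. ] T [-0.24   0.097  0.194] rot [ 2.092e-01  9.779e-01 -7.000e-04  1.000e-04] q6 -1.701 -0.298 z [ 0.512  -0.1971  0.1758]
  t 6.65 F [-1.5 -2.1  1. ] T [-0.341  0.243 -0.288] rot [ 2.081e-01  9.781e-01 -6.000e-04  1.000e-04] q6 -1.703 -0.014 z [ 0.512  -0.1971  0.1758]
```

```bash

for i in 1 2 3; do python3 -m crank '[[0,0,0.0025,0,0,0.03,0]]' >/dev/null; python3 r.py;python3 -m crank '[[0,0,0.0025,0,0,0.03,0]]' >/dev/null; python3 r.py; done
python3 - <<'E'
from h import *
a=[imaging.read_camera(c) for c in('scene','wrist')]
save(a[1],'w5.png'); cv2.imwrite('pics/s5.png',cv2.resize(a[0]['pixels'][130:280,280:420,::-1],None,fx=4,fy=4,interpolation=cv2.INTER_CUBIC))
E
```

```text
t 6.75 F [-1.2 -3.   1.5] T [-0.373  0.175  0.099] rot [ 2.302e-01  9.731e-01 -7.000e-04  1.000e-04] q6 -1.658 -0.179 z [ 0.512  -0.1971  0.1754]
  t 6.85 F [-2.1 -2.2  2.1] T [-0.317  0.251  0.188] rot [ 2.533e-01  9.674e-01 -8.000e-04  1.000e-04] q6 -1.61 -0.102 z [ 0.512  -0.1971  0.175 ]
  t 6.95 F [-1.4 -2.8  1.1] T [-0.369  0.194  0.11 ] rot [ 2.760e-01  9.612e-01 -8.000e-04  1.000e-04] q6 -1.563 -0.099 z [ 0.5119 -0.1972  0.1747]
  t 7.05 F [-1.7 -2.2  0.8] T [-0.481  0.139  0.163] rot [ 2.986e-01  9.544e-01 -9.000e-04  1.000e-04] q6 -1.516 -0.099 z [ 0.5119 -0.1972  0.1743]
  t 7.15 F [-0.7 -3.   1.2] T [-0.384  0.25   0.214] rot [ 3.209e-01  9.471e-01 -9.000e-04  1.000e-04] q6 -1.469 -0.089 z [ 0.5119 -0.1972  0.1739]
  t 7.25 F [-1.5 -2.5  1.5] T [-0.367  0.221  0.139] rot [ 3.432e-01  9.393e-01 -9.000e-04  1.000e-04] q6 -1.421 -0.084 z [ 0.5119 -0.1973  0.1735]
```

View pics/s5.png

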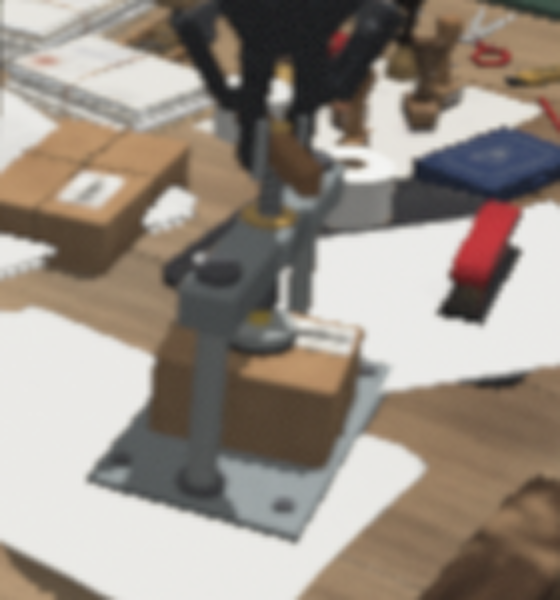

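View pics/w5.png

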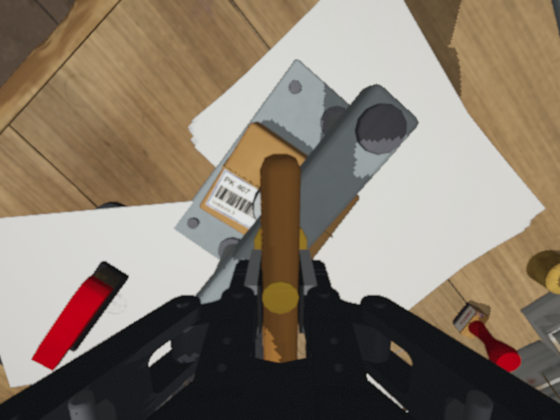

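```bash
python3 - <<'E'
from h import *
p=imaging.read_camera('scene'); save(p,'scene5.png')
a=[cv2.imread('pics/'+n)[190:225,320:365] for n in('scene0.png','scene1.png','scene5.png')]
cv2.imwrite('pics/f.png',cv2.resize(np.hstack(a),None,fx=5.9,fy=8,interpolation=cv2.INTER_CUBIC))
# expected pixel motion per mm
X=np.array([.513,-.197,.067]); print(proj(p,[X,X+[0,0,.01],X+[0,0,.02],X+[0,0,.03]]))
E
```

```text
[[342.99679284 213.34147412]
 [343.3374955  209.69996479]
 [343.68192934 206.02276092]
 [344.03016209 202.30926214]]
```

View pics/f.png

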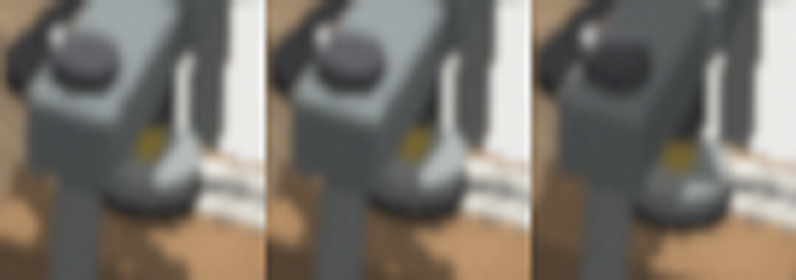

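```bash
cat > foot.py <<'E'
import sys
from h import *
n=sys.argv[1]
I=[]
for i in range(3):
    p=imaging.read_camera('scene'); I.append(p['pixels'].astype(np.float32))
np.save(f'foot_{n}.npy',np.mean(I,0)); print('noise',np.std(I[0]-I[1])/1.41)
E
python3 foot.py a; python3 r.py
python3 - <<'E'
from h import *
p=imaging.read_camera('scene')
t=np.linspace(0,6.28,100)
for z in (.067,.069,.071,.073):
    c=np.c_[.513+.024*np.cos(t),-.197+.024*np.sin(t),t*0+z]; q=proj(p,c); print(z,q.max(0),q.min(0))
I=np.load('foot_a.npy')
for k in(340,343,346): print(I[196:224,k].astype(int).tolist())
I=cv2.imread('pics/scene0.png')[:,:,::-1]
for k in(340,343,346): print(I[196:224,k].astype(int).tolist())
E
```

```text
noise 0.81101936
  t 7.55 F [-2.8 -5.1  2. ] T [-0.627  0.305 -0.03 ] rot [ 3.430e-01  9.393e-01 -8.000e-04  2.000e-04] q6 -1.422 -0.073 z [ 0.5119 -0.1973  0.1735]
0.067 [353.10280381 218.35801959] [332.9478942  208.52804513]
0.069 [353.18067722 217.62200399] [333.00586622 207.81286107]
0.071 [353.25872035 216.88453223] [333.06396333 207.09631308]
0.073 [353.3369338  216.14559941] [333.12218598 206.37839672]
[[78, 81, 82], [72, 74, 75], [69, 72, 73], [72, 75, 76], [77, 81, 81], [80, 84, 85], [80, 83, 84], [73, 77, 77], [70, 72, 73], [66, 69, 70], [66, 69, 70], [65, 68, 68], [66, 69, 69], [68, 71, 70], [77, 80, 77], [87, 90, 89], [94, 96, 95], [92, 95, 94], [84, 87, 85], [75, 78, 77], [62, 63, 63], [53, 50, 46], [70, 58, 46], [93, 76, 57], [103, 83, 63], [113, 90, 67], [132, 104, 76], [124, 98, 72]]
[[87, 91, 92], [84, 89, 89], [80, 84, 85], [76, 79, 80], [71, 75, 75], [67, 70, 72], [66, 69, 69], [66, 68, 69], [65, 68, 68], [63, 66, 67], [63, 65, 63], [74, 70, 57], [95, 85, 52], [108, 96, 52], [110, 99, 63], [106, 102, 85], [101, 103, 98], [99, 101, 100], [91, 94, 93], [84, 87, 86], 
[... 1112 characters left out ...]
[80, 82, 80], [87, 85, 74], [97, 90, 65], [102, 93, 59], [104, 97, 72], [102, 102, 93], [100, 102, 100], [96, 98, 98], [87, 89, 88], [79, 81, 79], [62, 64, 63], [51, 47, 45], [67, 56, 44], [90, 71, 54], [101, 81, 61], [102, 81, 60], [101, 80, 60], [102, 81, 60], [103, 82, 61]]
[[112, 118, 118], [95, 100, 100], [84, 89, 90], [81, 85, 85], [78, 81, 81], [76, 79, 80], [72, 75, 76], [68, 70, 71], [60, 62, 62], [69, 65, 53], [99, 87, 51], [111, 97, 50], [113, 100, 58], [112, 104, 77], [121, 122, 112], [138, 142, 139], [138, 142, 140], [110, 113, 112], [85, 87, 86], [67, 69, 68], [51, 50, 47], [68, 57, 47], [109, 87, 64], [146, 115, 84], [137, 108, 80], [114, 90, 67], [103, 82, 61], [101, 80, 59]]
```

```bash
cat > yel.py <<'E'
from h import *
import glob
def an(I,n):
    o=[]
    for k in range(342,351):
        rb=I[198:218,k,0]-I[198:218,k,2]; o.append(int(rb[rb>3].cumsum()[-1] if (rb>3).any() else 0))
    # sole: dark min subpixel using grey gradient (sole->parcel)
    e=[]
    for k in range(338,350):
        g=I[:,k].mean(1); r=214+int(np.argmin(g[214:222])); a,b,c=g[r-1],g[r],g[r+1]; e.append(r+.5*(a-c)/(a-2*b+c))
    print(n,'yellow',o,'sole',np.round(e,1),np.mean(e).round(2))
an(cv2.imread('pics/scene0.png')[:,:,::-1].astype(np.float32),'0')
for f in sorted(glob.glob('foot_*.npy')): an(np.load(f),f)
E
for i in 1 2; do
python3 -m crank '[[0,0,0.0025,0,0,0.03,0]]' >/dev/null; python3 r.py
python3 -m crank '[[0,0,0.0025,0,0,0.03,0]]' >/dev/null; python3 r.py; python3 foot.py b$i; done; python3 yel.py
```

```text
t 7.7 F [-2.4 -5.7  1.2] T [-0.644  0.329  0.184] rot [ 3.651e-01  9.310e-01 -9.000e-04  1.000e-04] q6 -1.375 -0.18 z [ 0.5119 -0.1973  0.1732]
  t 7.8 F [-3.2 -5.3  2.9] T [-0.645  0.399  0.2  ] rot [ 3.872e-01  9.220e-01 -1.000e-03  2.000e-04] q6 -1.327 -0.079 z [ 0.5118 -0.1973  0.1728]
noise 0.8267675
  t 8.05 F [-2.6 -4.7  0.9] T [-0.675  0.365  0.173] rot [ 4.085e-01  9.128e-01 -1.000e-03  1.000e-04] q6 -1.28 -0.167 z [ 0.5118 -0.1973  0.1724]
  t 8.15 F [-2.4 -4.7  2.1] T [-0.687  0.371  0.189] rot [ 4.301e-01  9.028e-01 -1.100e-03  1.000e-04] q6 -1.233 -0.069 z [ 0.5118 -0.1974  0.1721]
noise 0.8133245
0 yellow [80, 158, 233, 266, 249, 161, 70, 54, 88] sole [214.8 215.2 215.7 215.9 216.  216.2 216.2 216.3 216.2 216.2 216.1 215.9] 215.9
foot_a.npy yellow [105, 188, 227, 230, 196, 114, 31, 23, 53] sole [216.4 216.8 217.1 217.3 217.4 217.4 217.5 217.5 217.4 217.2 217.1 216.9] 217.16
foot_b1.npy yellow [99, 178, 214, 212, 182, 105, 24, 19, 54] sole [216.3 216.8 217.1 217.4 217.4 217.3 217.4 217.5 217.4 217.2 217.1 216.9] 217.16
foot_b2.npy yellow [93, 167, 196, 193, 164, 96, 19, 15, 53] sole [216.3 216.8 217.1 217.3 217.4 217.4 217.4 217.5 217.6 217.7 217.6 217.3] 217.3
```

```bash

python3 -m crank '[[0,0,0.0025,0,0,0.03,0],[0,0,0.005,0,0,0.06,0],[0,0,0.009,0,0,0.11,0],[0,0,0.013,0,0,0.16,0],[0,0,0.013,0,0,0.16,0]]' >/dev/null; python3 r.py; python3 foot.py c; python3 yel.py
python3 - <<'E'
from h import *
p=imaging.read_camera('wrist'); save(p,'w6.png')
E
```

```text
t 8.8 F [-4.  -5.5  2.2] T [-0.771  0.491 -0.158] rot [ 5.401e-01  8.416e-01 -1.200e-03  1.000e-04] q6 -0.981 -0.007 z [ 0.5116 -0.1974  0.17  ]
noise 0.82011014
0 yellow [80, 158, 233, 266, 249, 161, 70, 54, 88] sole [214.8 215.2 215.7 215.9 216.  216.2 216.2 216.3 216.2 216.2 216.1 215.9] 215.9
foot_a.npy yellow [105, 188, 227, 230, 196, 114, 31, 23, 53] sole [216.4 216.8 217.1 217.3 217.4 217.4 217.5 217.5 217.4 217.2 217.1 216.9] 217.16
foot_b1.npy yellow [99, 178, 214, 212, 182, 105, 24, 19, 54] sole [216.3 216.8 217.1 217.4 217.4 217.3 217.4 217.5 217.4 217.2 217.1 216.9] 217.16
foot_b2.npy yellow [93, 167, 196, 193, 164, 96, 19, 15, 53] sole [216.3 216.8 217.1 217.3 217.4 217.4 217.4 217.5 217.6 217.7 217.6 217.3] 217.3
foot_c.npy yellow [78, 130, 151, 144, 119, 56, 3, 21, 51] sole [216.4 216.8 217.1 217.3 217.6 217.8 217.8 217.9 217.9 217.9 217.8 217.5] 217.49
```

View pics/w6.png

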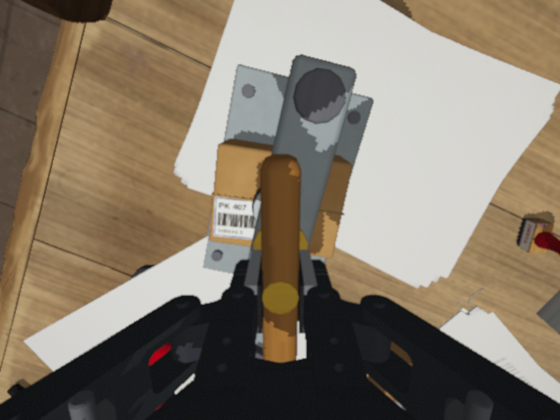

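```bash

python3 -m crank '[[0,0,0,0,0,0,0.5],[0,0,0,0,0,0,1],[0,0,0,0,0,0,1],[0,0,0,0,0,0,1],[0,0,0,0,0,0,1],[0,0,0,0,0,0,1]]'
python3 -m crank '[[0,0,-0.1,0,0,0,1],[0,0,-0.3,0,0,0,1],[0,0,-0.6,0,0,0,1],[0,0,-0.9,0,0,0,1],[0,0,-0.9,0,0,0,1]]'
python3 foot.py d; python3 yel.py | tail -2
python3 - <<'E'
from h import *
s=telemetry.get_state(); print(s['eef_pos'],s['contact_force'],s['opening'])
for c in('wrist','scene','side'): save(imaging.read_camera(c),c+'7.png')
a=cv2.imread('pics/scene7.png')[130:280,280:420]; b=cv2.imread('pics/wrist7.png')
cv2.imwrite('pics/e.png',np.hstack([cv2.resize(a,(400,428),interpolation=cv2.INTER_CUBIC),cv2.resize(b,(400,428))]))
for n in('0','7'):
    pass
d=np.abs(cv2.imread('pics/scene0.png').astype(int)-cv2.imread('pics/scene7.png')).max(2)[200:350,145:280]
print('other clamp changed px',(d>40).sum())
E
```

```text
time: 9.6
eef_pos: [0.5121, -0.1963, 0.1698]
tcp_rot: [0.54, 0.842, 0.0, -0.0]
contact_force: [-0.4, 0.1, 0.8]
opening: 1.001
time: 10.1
eef_pos: [0.515, -0.1982, 0.3152]
tcp_rot: [0.54, 0.842, 0.0, 0.008]
contact_force: [0.4, 0.5, 0.7]
opening: 1.001
noise 2.101693
foot_c.npy yellow [78, 130, 151, 144, 119, 56, 3, 21, 51] sole [216.4 216.8 217.1 217.3 217.6 217.8 217.8 217.9 217.9 217.9 217.8 217.5] 217.49
foot_d.npy yellow [74, 129, 151, 142, 111, 55, 4, 23, 55] sole [216.4 216.8 217.1 217.3 217.5 217.4 217.4 217.5 217.4 217.2 217.1 216.9] 217.17
[ 0.51200876 -0.19643911  0.30559659] [-0.07078286  0.77192701 -0.71454694] 0.9990825583168479
other clamp changed px 181
```

View pics/e.png

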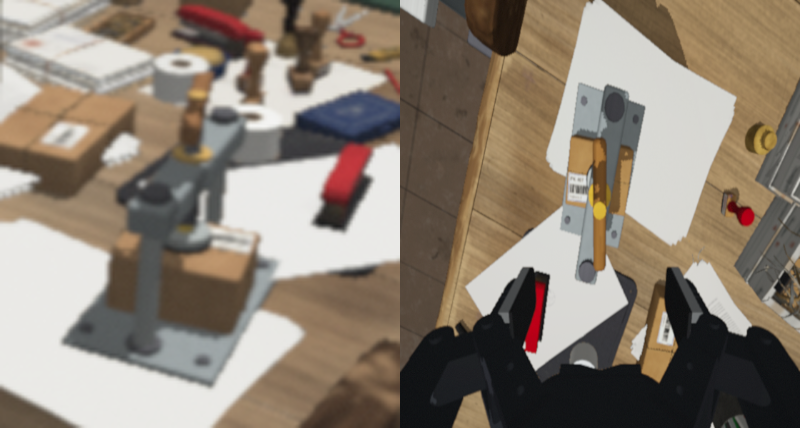

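View pics/side7.png

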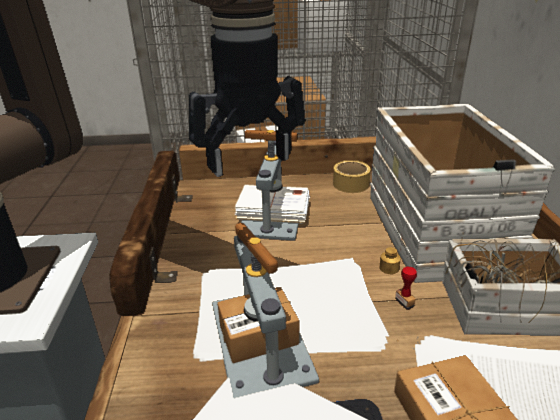

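```bash
python3 -c "
from plant import ticket; print(ticket.sign_off())"
```

```text
the job is handed in; nothing more can be done
None
```

The parcel clamp is tightened with its sprung foot about half-way in, the handle is released, and the job is handed in. The clock was at about 10.5 s.

I gripped the bar of the right clamp, the one with the brown parcel, and turned it about 61° clockwise. That lowered the handle about 8.5 mm. The first 3.4 mm or so closed the gap to the parcel, and the rest pushed the foot in.

**Last checks:**
- **Foot depth:** two estimates from the scene pictures agree. The turn past the contact point gives 5.1 mm, and the loss of visible yellow gives 5.0 mm. Both are only good to about half a millimetre, because the stem is just a few pixels tall in that view.
- **After release:** the yellow reading barely changed after I let go (144 before, 142 after), so the screw held. The gripper was open, about 0.11 m above the handle, with only noise-level force on it.
- **Letters clamp:** I never touched it. A before/after comparison around it showed 181 changed pixels. I put that down to the arm's moving shadow but did not confirm it; in the side view it looks the same as at the start.
- **Torque:** the wrist torque was too noisy (about 0.05 N m) to show the moment of contact, so I relied on the pictures instead.

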